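Centre the wobbly clay vase on the banding wheel

TASK

The little half-painted clay vase stands off-centre on the banding wheel and must be centred before its stripe can be painted. With light taps or pushes of the fingertips low on its side, slide it until its foot stands wholly inside the white ring; do not pinch, lift or tip it or knock it off the wheel. Leave the spinning tops, the paint tin and the vise alone, and finish with the hand clear of everything.

Things in the scene. Friction and masses are not known exactly. Their poses are not given: they have to be found in the camera images.
- vase: loose round clay vase, 58 mm high, about 120 g, bare terracotta below, blue above. Origin: centre of the underside of its flat 30 mm foot; z up its axis. Widest (38 mm) 9 to 15 mm above the foot; 28 mm wide at 30 mm, neck 19 mm at 42 to 48 mm, rim 25 mm at the top. Pushed at its widest part it slides, pushed near the rim it tips. It starts 19 to 27 mm off the wheel's centre, any way
- wheel_top (a point): centre of the top face of the banding wheel (a decorator's turntable): a dark steel disc 96 mm across and 11 mm thick, its flat top 55 mm above the table, on a 32 mm stem with a 110 mm foot. It is locked, so it neither turns nor moves. A white ring is painted on the disc about this centre, 43 mm inside and 53 mm outside diameter
- top_a: bystander: unglazed clay spinning top with a yellow and a white stripe, lying point up, 58 mm across, 54 mm high, origin at the centre of its underside
- top_b: bystander: a second such spinning top, same size and origin
- tin: bystander: paint tin with pressed lid, 76 mm across, 66 mm high, origin at the centre of its underside
- vise: bystander: small cast iron vise with a crank bar, screwed to the table, about 120 x 105 mm, 100 mm high, origin at the centre of its base
Mind the look-alikes: they are no part of the job. Leave any green, purple or red look-alike of the part that bears wheel_top alone.

How it is judged:
By the outcome, as a careful person would: the job done as asked, in the order asked, and still so for the second after the job is handed in, with the robot touching nothing.
It also fails if it takes over 54 s, if anything falls off the work surface, if the arm or the gripper's body presses on something with over 40 N, if the wrist force passes 120 N, or if a joint passes its speed limit or range.

ROBOT

A 7-joint arm with a two-finger parallel gripper is mounted at the origin on the work surface. World frame = base frame: x ahead of the robot, y to its left, z up, the work surface at z = 0. Lengths are in m, angles in rad, forces in N, time in s.
With the tool pointing down it reaches from about 0.4 to 0.85 m from the base axis. Payload 4.5 kg.
Tool frame: the origin (TCP) lies at the very end of the fingers, on their centre line; the grasp point (between the pads) lies 19 mm behind it; y points along the fingers, x is the direction in which the jaws open and shut, and the axes are right-handed (so a half turn about y gives the same grasp; the last joint's range is limited). The gripper opens to 88 mm and grips with 3 to 60 N. Pads are 18 mm wide; open, the fingers measure 123 mm over their backs; the gripper's body (75 mm by 187 mm) begins 45 mm behind the grasp point.
Start: joints at [-1.308, 0.689, -0.195, 1.565, 0.157, 0.902, -0.215], TCP at [0.142, 0.609, 0.239] pointing down, gripper open.
Joint ranges: [-3.01, 3.01], [-0.46, 2.08], [-1.47, 1.51], [0.13, 2.56], [-1, 4.14], [0.04, 2.09], [-2.66, 2.66]. Speed limits (rad/s): [2.57, 2.57, 3.14, 3.14, 3.14, 3.14, 3.14].

INTERFACE

Orientations are given as a unit quaternion [x, y, z, w].
In Python, from plant import r gives the robot as it stands.
- The arm moves only by the shell command python3 -m inch 'ROWS' [OPENING] [FORCE]. ROWS is JSON, a list of rows, each a list of 6 numbers: the shift along the tool's x, y, z in mm, then the turn, a rotation vector about the tool's x, y, z in rad. In form: [[x, y, z, ax, ay, az], ...]. A call has 1 to 12 rows; each row shifts and turns the commanded pose from where the row before left it, along the tool's axes as they then stand; what a row does not reach is not made up. A row lasts 1/12 s, in which the tool goes at most 41.7 mm and 7.16 degrees, less where a joint would pass 70% of its speed; a pose out of reach is approached as far as the arm can. A call is refused whole if a number of a shift passes 41.7 or a number of a turn 0.125, either way. A call with a gripper value outside its range is refused whole. OPENING is the finger opening in mm, from 0 to 88.1, set as the call begins (- or left out, the last holds). The fingers move at their own pace and stop on an object; FORCE is the grip in N (left out, the last holds). Time passes only in rows, so rows that do not move let the fingers close. It gives the time, the measured TCP pose, the force and the opening at its end, in the units of the state.
- r.get_state(): the state, without advancing time (a new reading comes with each control period).
- r.snapshot(name): name is "scene" or "top" or "wrist"; returns a dict with "img" (420x560x3 uint8, red, green, blue), "range_z" (420x560 float32, m along the optical axis (not along the pixel's ray), 0 where there is no reading), "mtx" (3x3 intrinsics, pixels), "camera_from_world" (4x4, takes a point from world to camera coordinates); the wrist camera has in their place "tool_from_camera" (4x4, takes a point from camera to tool coordinates, whose origin is the TCP and whose axes are the tool frame's). Camera axes: x right, y down, z forward; pixel columns grow to the right and rows downward; lengths in m; the calibration is good to about 2 mm. A picture is of the moment at which its call begins: read the wrist's pose just before it.
- r.finish_job(): hands the job in, once; it reports no verdict.
The state is a dict: "clock": time; "q": joint angles; "qd": joint speeds; "joint_torque": joint torques, N m; "tool_pos": TCP position; "eef_rot": TCP orientation; "contact_force": force on the tool from outside, world axes, zero at the start; "moment": the same for the moment, N m; "opening": opening from 0.0 (shut) to 1.0 (fully open).
Only numpy, scipy, OpenCV 4.12 (cv2) and the standard library are available. Lean on these libraries where they do the work, as an engineer would, in place of code of your own. Each camera call takes 0.05 s, during which the arm holds its last target.

## Working session

There is one attempt and no reset: what is moved stays moved. The work goes in short steps, Python scripts to look and compute and a shell command to move; the robot and the scene stay as the last step left them, time stands still between calls to the robot, and variables do not carry over. Pictures are saved under pics/ and viewed, and the job is handed in when it is done.

```bash
ls; mkdir -p pics; cat > h.py <<'E'
import numpy as np, cv2
from plant import r
def snap(name,fn):
    s=r.get_state(); d=r.snapshot(name)
    cv2.imwrite('pics/'+fn+'.png',cv2.cvtColor(d['img'],cv2.COLOR_RGB2BGR))
    np.savez('pics/'+fn+'.npz',**{k:v for k,v in d.items()},tp=s['tool_pos'],tr=s['eef_rot'])
    return s,d
E
python3 - <<'E'
from h import *
print(r.get_state())
for n in ['scene','top']:
    s,d=snap(n,n+'1')
    print(d['mtx'],d['camera_from_world'])
E
```

```text
pics
{'clock': 0.0, 'q': array([-1.30819924,  0.6899775 , -0.19452268,  1.56634321,  0.15730025,
        0.90248022, -0.21505771]), 'qd': array([-6.83220455e-05, -1.28183522e-03, -9.91304805e-05,  1.32643555e-03,
        6.49602569e-04, -2.11733660e-03,  1.69957652e-04]), 'joint_torque': array([ 1.93484993e-04, -5.27574062e+01, -1.26706034e+00, -1.53422356e+01,
       -5.27453574e-02,  6.59755271e-03,  1.71275692e-04]), 'tool_pos': array([0.14165431, 0.60809111, 0.23791451]), 'eef_rot': array([ 0.55420968,  0.4392197 , -0.44016828, -0.55334399]), 'contact_force': array([-0.31249922,  0.83198867, -0.38090719]), 'moment': array([0.00890778, 0.04264679, 0.04625454]), 'opening': 1.0009911985696205}
[[514.88354632   0.         282.82754208]
 [  0.         514.88354632 207.96241887]
 [  0.           0.           1.        ]] [[-0.67610187  0.73675678  0.0087007   0.38135739]
 [ 0.49657724  0.46435589 -0.73333802 -0.18303674]
 [-0.54433198 -0.49149064 -0.67980854  1.38401829]
 [ 0.          0.          0.          1.        ]]
[[435.45777984   0.         289.42919091]
 [  0.         435.45777984 210.27280391]
 [  0.           0.           1.        ]] [[-0.01536242 -0.99974379 -0.01662401 -0.00231371]
 [-0.98595971  0.01791124 -0.16601998  0.55402093]
 [ 0.1662752   0.01384014 -0.98598226  1.00748578]
 [ 0.          0.          0.          1.        ]]
```

View pics/scene1.png

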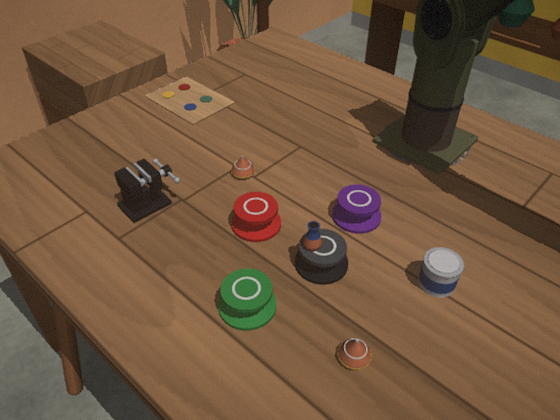

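View pics/top1.png

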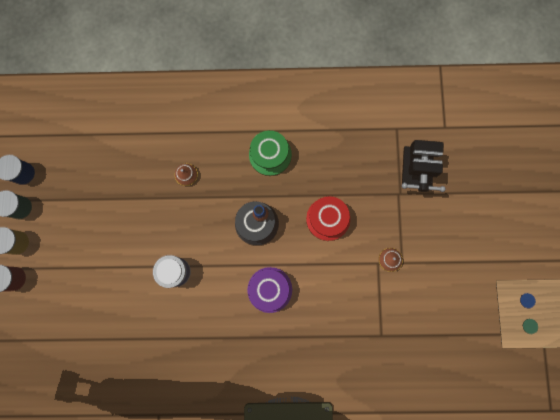

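The scene view shows the dark wheel at about (322,250) with the vase on its left edge near (312,237). The top view has the wheel at about (257,222) and the vase rim at about (260,211). Red, green and purple look-alikes surround it. Next I'll measure positions from depth.

```bash
cat >> h.py <<'E'
def cloud(d):
    z=d['range_z']; v,u=np.mgrid[0:z.shape[0],0:z.shape[1]]; K=d['mtx']
    P=np.stack([(u-K[0,2])/K[0,0]*z,(v-K[1,2])/K[1,1]*z,z],-1)
    if 'camera_from_world' in d: T=np.linalg.inv(d['camera_from_world'])
    else:
        from scipy.spatial.transform import Rotation as R
        W=np.eye(4); W[:3,:3]=R.from_quat(d['tr']).as_matrix(); W[:3,3]=d['tp']; T=W@d['tool_from_camera']
    return P@T[:3,:3].T+T[:3,3], z>0
def circ(p):
    A=np.c_[2*p,np.ones(len(p))]; s=np.linalg.lstsq(A,(p**2).sum(1),rcond=None)[0]
    return s[:2],np.sqrt(s[2]+s[0]**2+s[1]**2)
E
python3 - <<'E'
from h import *
for n,c in (('scene',(322,250)),('top',(257,222))):
    d=dict(np.load(f'pics/{n}1.npz')); P,ok=cloud(d); im=d['img'].astype(int)
    w=P[c[1],c[0]]; print(n,w)
    near=ok&(np.hypot(P[...,0]-w[0],P[...,1]-w[1])<.075)
    disc=near&(abs(P[...,2]-.055)<.006)
    m=disc.astype(np.uint8); 
    cs=max(cv2.findContours(m,0,cv2.CHAIN_APPROX_NONE)[0],key=len)[:,0]
    print('disc z',np.median(P[disc][:,2]),'min-max',P[disc].min(0),P[disc].max(0))
    ring=disc&(im.min(-1)>120); p=P[ring]; print('ring',len(p),circ(p[:,:2]),p[:,2].mean())
    v=near&(P[...,2]>.066); p=P[v]; print('vase',len(p),p.min(0),p.max(0))
    for lo,hi in ((.066,.075),(.075,.09),(.09,.105),(.105,.12)):
        q=p[(p[:,2]>lo)&(p[:,2]<hi)]
        if len(q)>4: print(lo,len(q),q.mean(0),circ(q[:,:2]))
    g=im
    x,y=c; crop=cv2.resize(d['img'][y-60:y+60,x-70:x+70,::-1],None,fx=5,fy=5,interpolation=cv2.INTER_CUBIC); cv2.imwrite(f'pics/{n}1c.png',crop)
    for nm,uv in {'scene':{'red':(256,207),'green':(246,288),'purple':(359,198),'tin':(442,262),'topb':(355,343)},'top':{'red':(330,216),'green':(269,149),'purple':(268,291),'tin':(170,271)}}[n].items(): print(nm,P[uv[1],uv[0]])
E
```

```text
scene [0.53995563 0.08178468 0.05510288]
disc z 0.0547174389726478 min-max [0.48173409 0.02449675 0.0491019 ] [0.57699184 0.12111736 0.06020435]
ring 109 (array([0.52882502, 0.07395195]), np.float64(0.024038143028362952)) 0.05513801878631476
vase 388 [0.5297436  0.04384836 0.06623238] [0.563854   0.07781152 0.11633055]
0.066 83 [0.55418866 0.06669835 0.07094539] (array([0.54471504, 0.05901299]), np.float64(0.017014734273059603))
0.075 127 [0.55157099 0.06382262 0.08237029] (array([0.544853  , 0.05879587]), np.float64(0.01355758984222414))
0.09 69 [0.5495922  0.06265009 0.09609417] (array([0.54485203, 0.05885933]), np.float64(0.009138235753296909))
0.105 109 [0.54526208 0.05936574 0.11233305] (array([0.54440098, 0.05845089]), np.float64(0.00919917984139398))
red [ 0.53984914 -0.10082069  0.05493226]
green [0.70713403 0.03910289 0.05408419]
purple [0.36533575 0.04321695 0.05488226]
tin [0.41635813 0.27401529 0.06589787]
topb [0.66188571 0.25377477 0.04990952]
top [0.52524987 0.06618472 0.05608608]
disc z 0.05429041417359892 min-max [0.48221883 0.02547176 0.04903826] [0.57698787 0.11950606 0.06062174]
ring 115 (array([0.52942408, 0.07266344]), np.float64(0.023983613319265254)) 0.05454428383123557
vase 201 [0.52554901 0.03891475 0.0663423 ] [0.56041141 0.07422762 0.11641274]
0.066 34 [0.5362582  0.05312835 0.07182445] (array([0.54449933, 0.0576791 ]), np.float64(0.017586877254314234))
0.075 64 [0.53878259 0.05417841 0.08178402] (array([0.545082  , 0.05800632]), np.float64(0.01471946897490558))
0.09 12 [0.53669133 0.05479674 0.09217575] (array([0.54519739, 0.05850198]), np.float64(0.011232950722829559))
0.105 91 [0.54471033 0.05798497 0.11232381] (array([0.54480243, 0.05807475]), np.float64(0.008722506002416657))
red [ 0.53674806 -0.10846852  0.05528518]
green [0.70629493 0.0362086  0.05462938]
purple [0.36272911 0.04105136 0.05600051]
tin [0.41229807 0.26981474 0.0618282 ]
```

View pics/scene1c.png

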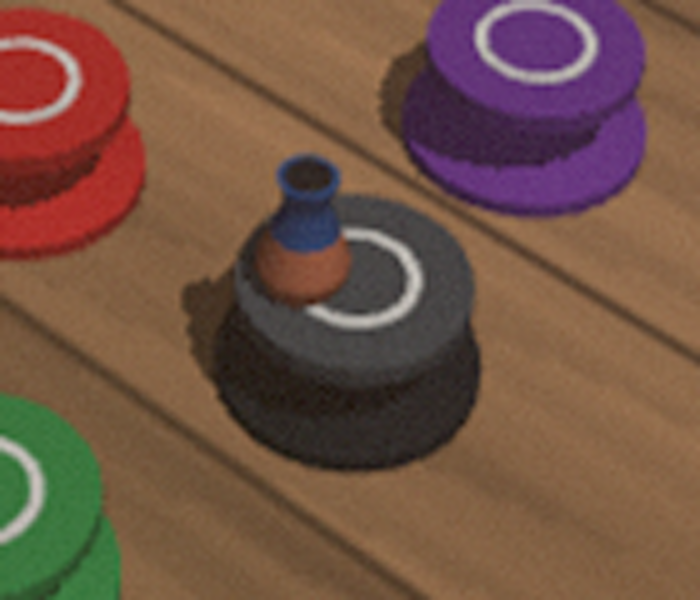

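View pics/top1c.png

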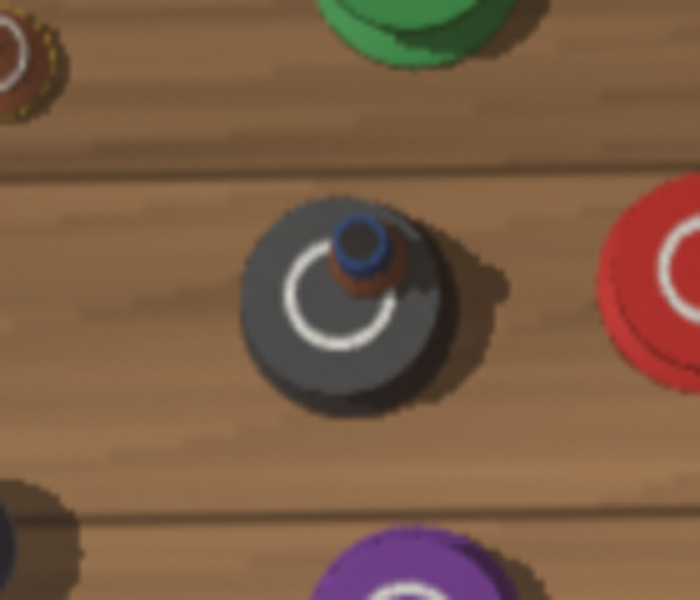

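```bash
python3 - <<'E'
from h import *
from scipy.spatial.transform import Rotation as R
s=r.get_state(); M=R.from_quat(s['eef_rot']).as_matrix(); print(M.round(3))
C=np.array([.5291,.0733]); V=np.array([.5447,.0585]); u=(C-V)/np.linalg.norm(C-V); print(u,np.linalg.norm(C-V))
for sg in (1,-1):
    z=np.array([*(sg*u),0]); y=np.array([0,0,-1.]); x=np.cross(y,z); T=np.c_[x,y,z]
    rv=R.from_matrix(M.T@T).as_rotvec(); print(sg,rv)
    S=np.array([*(V-u*.055),.20]); print(S,(M.T@(S-s['tool_pos'])*1000).round(1),(T.T@(S-s['tool_pos'])*1000).round(1))
E
```

```text
[[ 0.227 -0.    -0.974]
 [ 0.974 -0.002  0.227]
 [-0.002 -1.    -0.   ]]
[-0.7254637   0.68826043] 0.021503488089144943
1 [ 5.29093705e-04  5.30399586e-01 -1.52038314e-03]
[0.5846005  0.02064568 0.2       ] [-471.8   38.8 -564.6] [-121.4   38.  -725.7]
-1 [-2.03289009e-03 -2.61119224e+00 -7.07446248e-04]
[0.5846005  0.02064568 0.2       ] [-471.8   38.8 -564.6] [121.4  38.  725.7]
```

```bash
python3 -m inch '[[0,0,0,0,0.106,0],[0,0,0,0,0.106,0],[0,0,0,0,0.106,0],[0,0,0,0,0.106,0],[0,0,0,0,0.106,0],[-6.7,2.1,-40.3,0,0,0],[-6.7,2.1,-40.3,0,0,0],[-6.7,2.1,-40.3,0,0,0],[-6.7,2.1,-40.3,0,0,0],[-6.7,2.1,-40.3,0,0,0],[-6.7,2.1,-40.3,0,0,0]]' 20 10
python3 -m inch '[[-6.7,2.1,-40.3,0,0,0],[-6.7,2.1,-40.3,0,0,0],[-6.7,2.1,-40.3,0,0,0],[-6.7,2.1,-40.3,0,0,0],[-6.7,2.1,-40.3,0,0,0],[-6.7,2.1,-40.3,0,0,0],[-6.7,2.1,-40.3,0,0,0],[-6.7,2.1,-40.3,0,0,0],[-6.7,2.1,-40.3,0,0,0],[-6.7,2.1,-40.3,0,0,0],[0,0,0,0,0,0]]'
```

```text
clock: 1.02
tool_pos: [0.2902, 0.4113, 0.2259]
eef_rot: [0.65, 0.279, -0.28, -0.649]
contact_force: [0.7, 0.2, -0.3]
opening: 0.23
clock: 1.93
tool_pos: [0.5405, 0.0771, 0.2044]
eef_rot: [0.654, 0.275, -0.275, -0.649]
contact_force: [0.5, -0.5, 0.2]
opening: 0.225
```

```bash
cat > m.py <<'E'
from h import *
import sys
from scipy.spatial.transform import Rotation as R
fn=sys.argv[1]
for n in ('wrist','top','scene'):
    s,d=snap(n,fn+n)
    d['tp']=s['tool_pos'];d['tr']=s['eef_rot']
    if n=='wrist': print(s['clock'],s['tool_pos'],s['opening'],s['contact_force'].round(2))
    P,ok=cloud(d); im=d['img'].astype(int)
    near=ok&(np.hypot(P[...,0]-.529,P[...,1]-.073)<.052)
    ring=near&(abs(P[...,2]-.055)<.006)&(im.min(-1)>(im.max()*.0+ (120)))
    p=P[ring]
    if len(p)>20: print(n,'ring',len(p),circ(p[:,:2]),p[:,2].mean())
    for lo,hi in ((.063,.071),(.071,.079),(.08,.094),(.106,.1145)):
        hue=(im[...,0]>im[...,2]+25) if hi<.08 else (im.max(-1)-im.min(-1)>20)
        q=P[near&(P[...,2]>lo)&(P[...,2]<hi)&hue]
        if len(q)>8: print(n,lo,len(q),q.mean(0).round(4),circ(q[:,:2]))
E
python3 m.py b
```

```text
1.9333 [0.54053336 0.07713159 0.20444757] 0.22537413068810425 [ 0.55 -0.55  0.19]
wrist ring 4882 (array([0.52659697, 0.07502158]), np.float64(0.032693950802789716)) 0.05593120350988293
wrist 0.063 58 [0.5342 0.0696 0.0683] (array([0.54340397, 0.05731384]), np.float64(0.018536847544079083))
wrist 0.071 225 [0.5373 0.066  0.0751] (array([0.54342681, 0.05749028]), np.float64(0.01714052441425191))
wrist 0.08 351 [0.5387 0.0644 0.0867] (array([0.54317241, 0.0576698 ]), np.float64(0.01304653910837551))
wrist 0.106 233 [0.5427 0.0584 0.1136] (array([0.5435457 , 0.05742474]), np.float64(0.010500876071546008))
scene ring 117 (array([0.52849267, 0.07444046]), np.float64(0.02368753014363028)) 0.054916145125403035
scene 0.063 46 [0.5542 0.0679 0.0676] (array([0.54445348, 0.05843422]), np.float64(0.018043056131289148))
scene 0.071 73 [0.5538 0.0657 0.0745] (array([0.54530093, 0.05914599]), np.float64(0.01599034149508979))
scene 0.08 79 [0.5497 0.0658 0.0861] (array([0.54574298, 0.05936795]), np.float64(0.011630045967035164))
scene 0.106 28 [0.5425 0.0604 0.112 ] (array([0.54380539, 0.05809828]), np.float64(0.011267946900610025))
```

View pics/bwrist.png

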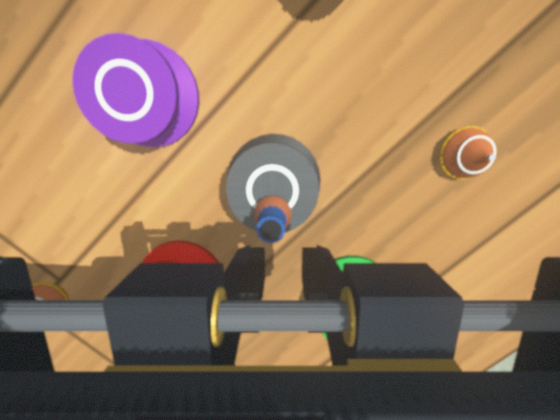

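View pics/bscene.png

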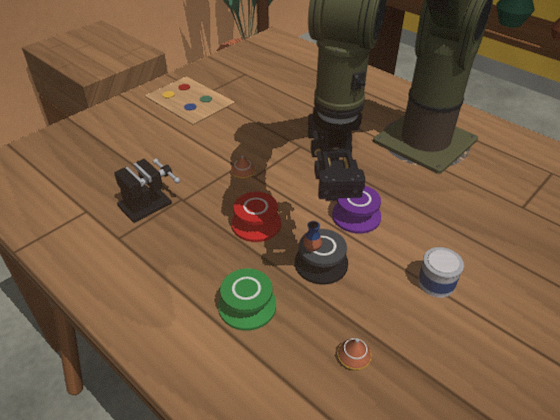

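The wrist view shows the wheel ring at about (272,187), the vase at (270,225) and the fingertips at about (250,260) and (315,260). I'll refine the ring fit and work out the approach.

```bash
sed -i "s/(im.max()\*.0+ (120))/(190 if n=='wrist' else 120)/" m.py
cat > plan.py <<'E'
from h import *
import sys
from scipy.spatial.transform import Rotation as R
s=r.get_state(); M=R.from_quat(s['eef_rot']).as_matrix()
S=np.array(eval(sys.argv[1])); u=eval(sys.argv[2]); u=np.array(u)/np.linalg.norm(u)
z=np.array([*u,0]);y=np.array([0,0,-1.]);T=np.c_[np.cross(y,z),y,z]
print('rv',R.from_matrix(M.T@T).as_rotvec().round(4),'before',(M.T@(S-s['tool_pos'])*1000).round(1),'after',(T.T@(S-s['tool_pos'])*1000).round(1))
E
python3 - <<'E'
from h import *
d=dict(np.load('pics/bwrist.npz')); P,ok=cloud(d); im=d['img'].astype(int)
print(d['tool_from_camera'].round(3))
near=ok&(np.hypot(P[...,0]-.528,P[...,1]-.073)<.034)&(abs(P[...,2]-.055)<.006)&(im.min(-1)>190)
p=P[near];print(len(p),circ(p[:,:2]),p[:,2].mean())
# finger tips: points in tool frame
from scipy.spatial.transform import Rotation as R
M=R.from_quat(d['tr']).as_matrix(); Q=(P-d['tp'])@M
f=ok&(abs(Q[...,1])<.015)&(abs(Q[...,0])<.06)&(abs(Q[...,2])<.03)
q=Q[f]; print(len(q),q.min(0),q.max(0)); 
for sg in (1,-1):
    w=q[q[:,0]*sg>0]; print(np.percentile(w,[2,50,98],axis=0).round(4))
E
python3 plan.py '[.5835,.0215,.110]' '[-.725,.688]'
```

```text
[[ 1.    -0.     0.001 -0.001]
 [-0.001 -0.277  0.961 -0.147]
 [-0.    -0.961 -0.277  0.07 ]
 [ 0.     0.     0.     1.   ]]
655 (array([0.52775873, 0.07263304]), np.float64(0.024137722894059056)) 0.05611778748243644
724 [-0.02521856 -0.01498922 -0.01028055] [ 2.31994055e-02 -8.35290886e-05  1.03107688e-02]
[[ 0.0089 -0.0148 -0.0079]
 [ 0.0141 -0.0087  0.0082]
 [ 0.0223 -0.0009  0.01  ]]
[[-0.0244 -0.0146 -0.0077]
 [-0.0162 -0.0086  0.0082]
 [-0.011  -0.001   0.0099]]
rv [-0.0012 -0.0005 -0.0005] before [-14.6  94.6 -80.2] after [-14.6  94.7 -80.1]
```

```bash
python3 -m inch '[[-5.1,0,-27,0,0,0],[-5.1,0,-27,0,0,0],[-5.1,0,-27,0,0,0],[0,32,0,0,0,0],[0,32,0,0,0,0],[0,31,0,0,0,0],[0,0,0,0,0,0],[0,0,0,0,0,0]]'; python3 plan.py '[.5838,.0203,.061]' '[-.72,.69]'
```

```text
clock: 2.75
tool_pos: [0.5825, 0.0225, 0.1093]
eef_rot: [-0.648, -0.279, 0.282, 0.65]
contact_force: [-0.6, 0.0, -0.1]
opening: 0.226
rv [-0.0033  0.0085 -0.0023] before [-0.6 48.3 -2.7] after [-0.7 48.3 -2.5]
```

```bash
python3 -m inch '[[-0.6,24,-1,0,0,0],[0,16,0,0,0.008,0],[0,8,0,0,0,0],[0,0,0,0,0,0],[0,0,0,0,0,0],[0,0,0,0,0,0]]'; python3 plan.py '[.5468,.0555,.061]' '[-.72,.69]'; python3 m.py c
```

```text
clock: 3.25
tool_pos: [0.5856, 0.0198, 0.0638]
eef_rot: [0.651, 0.278, -0.276, -0.65]
contact_force: [-0.5, -0.7, -0.2]
opening: 0.224
rv [ 0.0016 -0.0022  0.0022] before [-1.2  2.7 52.7] after [-1.1  2.8 52.7]
3.25 [0.585559   0.01982039 0.063785  ] 0.22434020232879393 [-0.48 -0.67 -0.2 ]
wrist ring 2767 (array([0.52811847, 0.07186405]), np.float64(0.024100660122657228)) 0.05624771590893713
wrist 0.063 16 [0.5393 0.0725 0.0704] (array([0.54397122, 0.05661957]), np.float64(0.019166849350410384))
wrist 0.071 608 [0.5362 0.0658 0.0751] (array([0.54363475, 0.05727195]), np.float64(0.017223853742388086))
wrist 0.08 687 [0.5363 0.0651 0.085 ] (array([0.54387805, 0.05686783]), np.float64(0.01428151169254928))
wrist 0.106 1647 [0.5433 0.0574 0.1137] (array([0.54380465, 0.05708878]), np.float64(0.01083029908259961))
scene ring 119 (array([0.52876029, 0.07455589]), np.float64(0.023810084056190745)) 0.055157308740919585
scene 0.063 41 [0.5537 0.0709 0.0678] (array([0.54598569, 0.06125268]), np.float64(0.01526679833035686))
scene 0.071 58 [0.5512 0.0701 0.0747] (array([0.54615771, 0.06188792]), np.float64(0.013605368835387946))
scene 0.08 92 [0.5505 0.0659 0.0867] (array([0.54697174, 0.06199431]), np.float64(0.009567547343261783))
scene 0.106 51 [0.5467 0.0608 0.1114] (array([0.54398878, 0.05846522]), np.float64(0.01040870887093767))
```

View pics/cwrist.png

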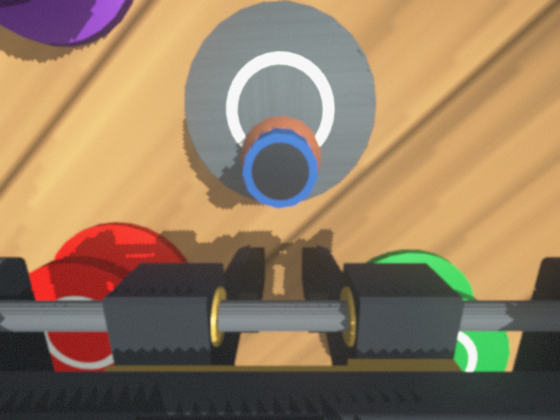

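View pics/cscene.png

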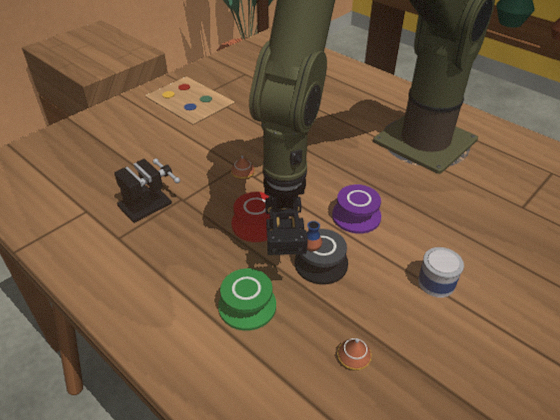

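Everything lines up: the ring is at (280,104), the vase at (280,168), and the finger gap is centred at about (281,250). I'll lower slightly and close in to just before contact.

```bash
python3 -m inch '[[-0.6,2.5,4,0,0,0],[0,0,8,0,0,0],[0,0,6,0,0,0],[0,0,4,0,0,0],[0,0,3,0,0,0],[0,0,0,0,0,0],[0,0,0,0,0,0]]'; python3 plan.py '[.5465,.0545,.061]' '[-.72,.69]'; python3 m.py d
```

```text
clock: 3.98
tool_pos: [0.566, 0.0365, 0.0596]
eef_rot: [0.651, 0.277, -0.277, -0.651]
contact_force: [0.1, -0.6, 0.6]
opening: 0.225
rv [ 0.0001 -0.0022  0.0001] before [-0.5 -1.4 26.6] after [-0.5 -1.4 26.6]
3.9833 [0.56602631 0.03645042 0.05964654] 0.22547183845278493 [ 0.14 -0.6   0.58]
wrist ring 2520 (array([0.5281336 , 0.07189117]), np.float64(0.024078224749383068)) 0.05622039189838797
wrist 0.063 129 [0.5347 0.0659 0.0685] (array([0.54667807, 0.05163302]), np.float64(0.024135798977928464))
wrist 0.071 863 [0.5357 0.0648 0.0751] (array([0.54504174, 0.05552763]), np.float64(0.018882029668905634))
wrist 0.08 1563 [0.5383 0.0626 0.0869] (array([0.54867748, 0.0522315 ]), np.float64(0.019044878780974526))
wrist 0.106 1492 [0.5431 0.0571 0.1137] (array([0.54390875, 0.05597567]), np.float64(0.011087424218350322))
scene ring 98 (array([0.52851427, 0.07419739]), np.float64(0.023956479125719205)) 0.05485996690943192
scene 0.106 10 [0.5373 0.0657 0.1128] (array([0.53885719, 0.06347604]), np.float64(0.0048530006539503))
```

View pics/dwrist.png

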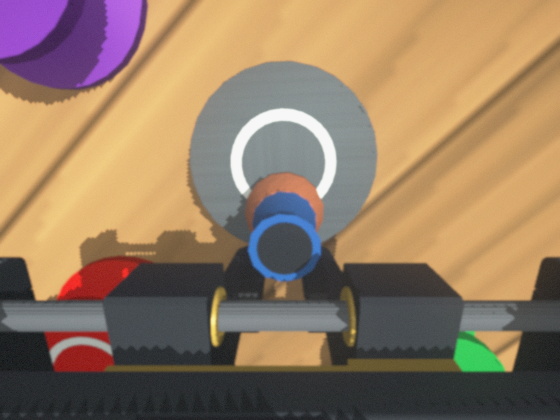

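The fingers are centred behind the vase and about 4–5 mm short of contact. Now a slow push, stopping short of the target to check.

```bash
python3 -m inch '[[-0.3,-0.5,2,0,0,0],[0,0,2,0,0,0],[0,0,2,0,0,0],[0,0,2,0,0,0],[0,0,2,0,0,0],[0,0,2,0,0,0],[0,0,2,0,0,0],[0,0,2,0,0,0],[0,0,2,0,0,0],[0,0,1,0,0,0],[0,0,1,0,0,0],[0,0,0,0,0,0]]'; python3 plan.py '[.5465,.0545,.061]' '[-.72,.69]'; python3 m.py e
```

```text
clock: 5.13
tool_pos: [0.5513, 0.0501, 0.0601]
eef_rot: [-0.651, -0.277, 0.277, 0.651]
contact_force: [-0.0, -0.6, -0.5]
opening: 0.228
rv [-0.0002 -0.0024  0.    ] before [-0.2 -0.9  6.5] after [-0.2 -0.9  6.5]
5.1333 [0.55128302 0.05012795 0.06012446] 0.22821729726549767 [-0.05 -0.62 -0.51]
wrist ring 1996 (array([0.52820879, 0.07178745]), np.float64(0.02417463776323026)) 0.05622652866321199
wrist 0.063 148 [0.5234 0.0786 0.0687] (array([0.53324083, 0.06615161]), np.float64(0.018665639235232897))
wrist 0.071 863 [0.5251 0.0746 0.0751] (array([0.53297554, 0.06643689]), np.float64(0.017036716079144393))
wrist 0.08 1630 [0.5279 0.0718 0.0869] (array([0.53732158, 0.06218718]), np.float64(0.017910833362344905))
wrist 0.106 1474 [0.5333 0.0659 0.1135] (array([0.53935546, 0.06134155]), np.float64(0.014812754874072442))
scene ring 50 (array([0.5294588 , 0.07381495]), np.float64(0.025103989615180042)) 0.054982772386296966
```

View pics/ewrist.png

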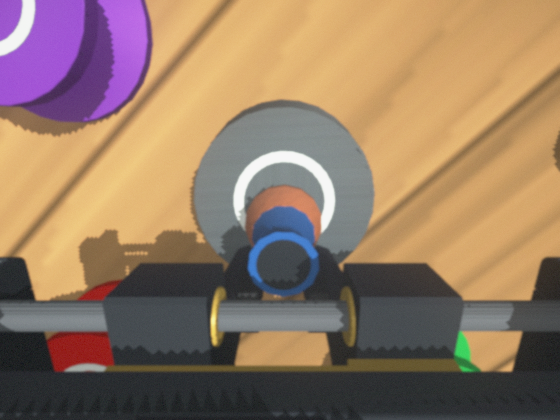

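View pics/escene.png

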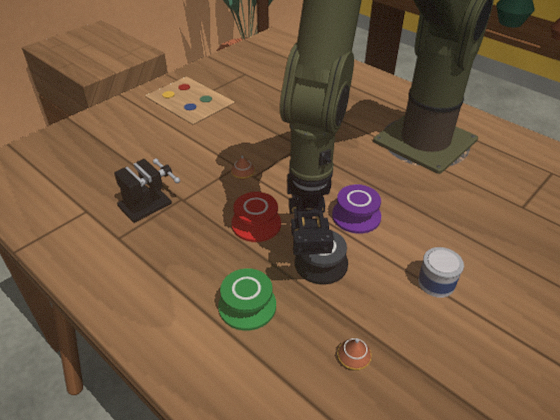

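The vase moved upright with the fingers and is about 7 mm short of centre. In the wrist view the ring is centred at (284,200) and the vase body is at about (283,212). I'll push the remainder.

```bash
python3 -m inch '[[0,0,1.5,0,0,0],[0,0,1.5,0,0,0],[0,0,1.5,0,0,0],[0,0,1.5,0,0,0],[0,0,1,0,0,0],[0,0,0,0,0,0],[0,0,0,0,0,0]]'; python3 m.py f
```

```text
clock: 5.87
tool_pos: [0.5462, 0.055, 0.0601]
eef_rot: [-0.651, -0.277, 0.277, 0.651]
contact_force: [0.7, 0.8, -0.0]
opening: 0.226
5.8667 [0.5461903  0.0549811  0.06007107] 0.2256294230104423 [ 0.72  0.83 -0.04]
wrist ring 1894 (array([0.52822565, 0.07170195]), np.float64(0.02426427580204222)) 0.05618311625897703
wrist 0.063 147 [0.5178 0.0827 0.0688] (array([0.5280355 , 0.07123353]), np.float64(0.018586374422366846))
wrist 0.071 853 [0.52   0.0799 0.0751] (array([0.52782265, 0.07142702]), np.float64(0.017037025858620904))
wrist 0.08 1616 [0.5224 0.0768 0.087 ] (array([0.53097991, 0.06807406]), np.float64(0.016670089561496525))
wrist 0.106 1492 [0.5283 0.0708 0.1135] (array([0.5346833 , 0.06600125]), np.float64(0.01521303491972482))
```

View pics/fwrist.png

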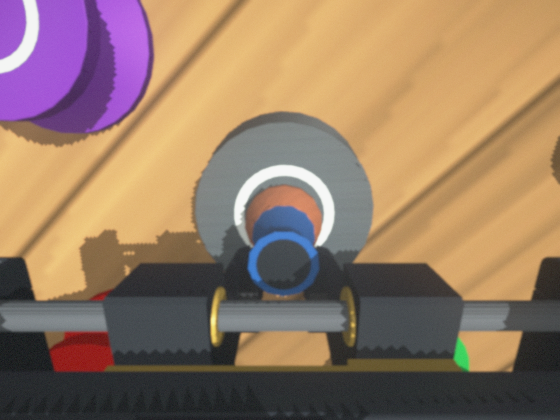

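The vase is now within about 1 mm of the ring centre (ring centre at (284,215)). I'll back straight off, raise the hand and check.

```bash
python3 -m inch '[[0,0,-3,0,0,0],[0,0,-8,0,0,0],[0,0,-15,0,0,0],[0,0,-25,0,0,0],[0,-10,-15,0,0,0],[0,-30,-10,0,0,0],[0,-35,-10,0,0,0],[0,-40,0,0,0,0],[0,-40,0,0,0,0],[0,-10,0,0,0,0],[0,0,0,0,0,0],[0,0,0,0,0,0]]'; python3 m.py g
```

```text
clock: 7.02
tool_pos: [0.6083, -0.0056, 0.225]
eef_rot: [0.651, 0.277, -0.276, -0.651]
contact_force: [-0.7, 0.7, -0.9]
opening: 0.225
7.0167 [ 0.60828977 -0.00555379  0.22499537] 0.22494264553482876 [-0.67  0.7  -0.86]
wrist ring 792 (array([0.52770439, 0.07201828]), np.float64(0.024391672792795867)) 0.05622237212054647
wrist 0.071 204 [0.5353 0.0655 0.0753] (array([0.5281716 , 0.07111977]), np.float64(0.017134475439739467))
wrist 0.08 241 [0.5342 0.0663 0.0857] (array([0.52767227, 0.07131945]), np.float64(0.014013328401116845))
wrist 0.106 308 [0.528  0.0708 0.1137] (array([0.52795075, 0.07126136]), np.float64(0.010588271998940715))
top ring 120 (array([0.53009386, 0.07289315]), np.float64(0.024395928025346174)) 0.054853513784558196
top 0.071 20 [0.5174 0.0779 0.0749] (array([0.52677372, 0.07318093]), np.float64(0.01479942798305082))
top 0.08 21 [0.5203 0.072  0.085 ] (array([0.52706141, 0.0718144 ]), np.float64(0.01253148169707488))
top 0.106 42 [0.5283 0.0714 0.1121] (array([0.52944594, 0.07196406]), np.float64(0.010500001345921267))
scene ring 114 (array([0.52888046, 0.07433282]), np.float64(0.023754020913439883)) 0.054896465465864054
scene 0.063 52 [0.5403 0.0809 0.0677] (array([0.52935324, 0.07324787]), np.float64(0.016999852596763884))
scene 0.071 78 [0.5381 0.0794 0.0753] (array([0.52968322, 0.07338131]), np.float64(0.015386597514736856))
scene 0.08 85 [0.5349 0.0795 0.0864] (array([0.53005442, 0.07368573]), np.float64(0.011355597406429632))
scene 0.106 41 [0.5307 0.0736 0.1117] (array([0.5287011 , 0.07261106]), np.float64(0.01072452757243564))
```

View pics/gwrist.png

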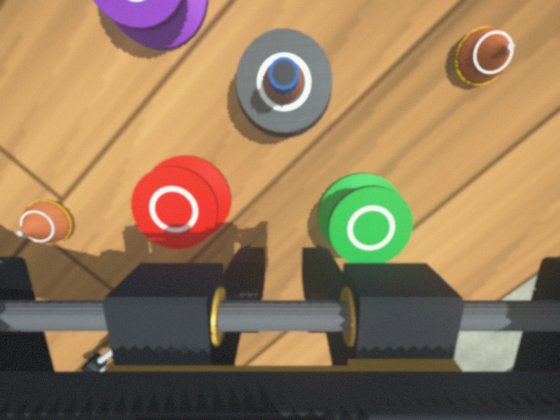

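View pics/gscene.png

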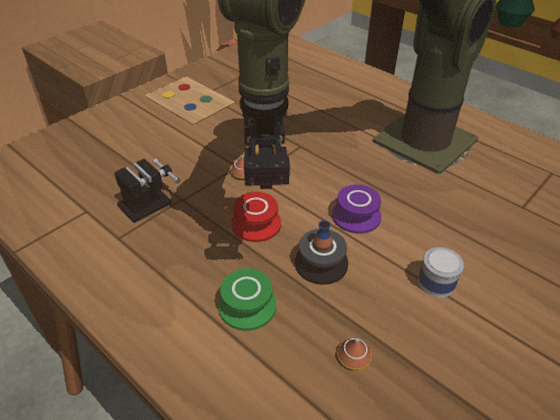

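The vase stands upright at the ring centre: in the wrist view the ring is at (284,82), with the vase inside it. In all three cameras it is about 1–2 mm off centre, against a 6.5 mm allowance. The hand is clear, so I'm handing in.

```bash
python3 -c "
from plant import r
print(r.get_state()['clock'], r.get_state()['contact_force']); r.finish_job()"
```

```text
7.1667 [ 0.41251046 -0.16695593 -0.47837295]
the job is handed in; nothing more can be done
```

The vase now stands upright inside the white ring, and the job is handed in at about 7.2 s on the clock. I pushed it low on its widest part with the two fingertips held about 20 mm apart. It slid roughly 21 mm across the wheel in two slow pushes, without a pinch or lift. Then I backed the hand straight off and raised it clear.

- **Centring:** all three cameras put the vase about 0.5–1.5 mm from the ring centre at most heights. The allowance is 6.5 mm. A sparse fit from the top camera gave about 3 mm, still inside.
- **Camera agreement:** the cameras differ from each other by 1–2 mm in absolute position, which is within the stated calibration.
- **Surroundings:** the spinning tops, tin, vise and coloured look-alikes look unmoved in the pictures. I did not measure them again.
- **Force:** readings between moves stayed around 1 N.

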